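Dock the chai tray and hold the strainer over the tumbler

TASK

Get ready for pouring the chai: first slide the tray with its two steel cups fully home into the slotted dock on the counter, keeping the cups standing in their seats. Then pick up the tea strainer by its handle, lift it over the aluminium rail without bumping the rail, and end the job with it still in the grip, held motionless and level, centred over the mouth of the taller cup with its bottom about 15 mm above the rim, not touching the cup. Leave everything else where it is.

Things in the scene. Friction and masses are not known exactly. Their poses are not given: they have to be found in the camera images.
- tray: Loose steel tray, a flat plate 160 mm (its x) by 200 mm (its y) by 6 mm, lying on the counter in front of the dock; loaded about 0.7 kg in all. Origin at the centre of its underside, +x the edge that goes into the dock first. Two square seats (66 mm inside, fence 10 mm high) at x +15 mm, y +46 and -46 mm hold the cups loosely. At the middle of its -x edge stands a wooden grip tab.
- tray_grip (a point): Point to pinch on the tray's wooden tab, in its middle, 45 mm above the tray's underside, 95 mm to -x of the tray's origin. The tab is upright, 14 mm thick along the tray's y, 40 mm long along x, its top 62 mm above the underside. Axes as the tray.
- dock: Fixed steel slotted dock. Origin on the counter where the tray's origin lies when fully home; the tray slides on the counter along the dock's +x, axes parallel, from about 120 mm out, to an end stop at x +80 mm. Side channels 22 mm high, 205 mm apart inside (2.5 mm clearance a side), from x -10 mm, with lips 19 mm up over the tray's outer 10 mm; flared mouth from x -39 to -10 mm.
- tumbler: The taller steel cup (the target), 105 mm high, outside diameter 56 mm at the foot, 68 mm at the rim, wall 3 mm, open top, 140 g, in one of the tray's two seats. Origin at the centre of its underside, z up; its underside is 6 mm above the counter.
- tumbler_rim (a point): Centre of the taller cup's mouth, at rim height, 105 mm above its underside.
- short_cup: The shorter steel cup, 62 mm high, outside diameter 60 mm at the foot, 70 mm at the rim, 100 g, in the tray's other seat. Origin at the centre of its underside, z up.
- strainer: Loose steel tea strainer, about 80 g: a small flat-bottomed bowl 42 mm across at the bottom, 60 mm at the top, 28 mm high, with a straight level handle out to its -x side. Origin at the centre of the bowl's bottom, z up. It stands in the drip dish.
- strainer_grip (a point): Middle of the strainer's black handle, 85 mm to -x of the bowl's centre and 45 mm above its bottom. The handle is 80 mm long along the strainer's x, 12 mm wide along its y, 16 mm tall. Axes as the strainer.
- dish: Fixed white ceramic drip dish, 100 mm across, 13 mm high, inner floor 6 mm above the counter. Origin at the centre of its underside.
- rail: Fixed low aluminium rail between the strainer and the tray: a bar 340 mm long along its own x, 12 mm thick, top at 189 mm above the counter (end balls and all), on two posts, with two steel cups and a rack of glass vials hanging under it (up to 30 mm to either side). Origin on the counter under the bar's middle.
- jar: White ceramic jar, 90 mm across, 130 mm high; bystander. Origin at the centre of its underside.
- tin: Plain steel tin, 70 mm across, 100 mm high; bystander. Origin at the centre of its underside.
- oil: Amber glass oil bottle, 64 mm across, 200 mm high; bystander. Origin at the centre of its underside.
- katori: Small steel bowl, 90 mm across, 40 mm high; bystander. Origin at the centre of its underside.
- spoon: Spoon lying on the counter; bystander.
- exhaust (a joint): White toggle switch of the exhaust fan on a small white block beside the ceramic jar; reads 0 (off, leaning to the robot), grows to 1 rad as it is flipped; bystander, leave it off.
Not all that is in view belongs to the job. Leave any red or yellow look-alike of the strainer alone.

How it is judged:
By the outcome, as a careful person would: the job done as asked, in the order asked, and still so for the second after the job is handed in, while the arm keeps its last pose, push and grip.
It also fails if it takes over 67 s, if anything falls off the work surface, if the arm or the gripper's body presses on something with over 40 N, if the wrist force passes 120 N, or if a joint passes its speed limit or range.

ROBOT

A 6-joint arm with a two-finger parallel gripper is mounted at the origin on the work surface. World frame = base frame: x ahead of the robot, y to its left, z up, the work surface at z = 0. Lengths are in m, angles in rad, forces in N, time in s.
With the tool pointing down it reaches from about 0.375 to 0.975 m from the base axis. Payload 3.8 kg.
Tool frame: the origin (TCP) lies midway between the tips of the shut fingers; the grasp point (between the pads) lies 19 mm behind it; z points along the fingers, y is the line along which they close (so a half turn about z gives the same grasp; the last joint's range is limited). The gripper opens to 85 mm and grips with 20 to 120 N. Pads are 22 mm wide; open, the fingers measure 114 mm over their backs; the gripper's body (76 mm by 85 mm) begins 54 mm behind the grasp point. The pads swing forward as they close: fully open they stand 13 mm farther back than shut.
Start: joints at [-1.385, 0.264, 1.604, -0, 1.274, -0.037], TCP at [0.149, -0.658, 0.231] pointing down, gripper open.
Joint ranges: [-2.63, 2.63], [-0.94, 2.18], [0.31, 2.57], [-1.31, 4.45], [0, 2.66], [-2.55, 2.55]. Speed limits (rad/s): [2.57, 2.57, 3.14, 3.14, 3.14, 3.14].

INTERFACE

Orientations are given as a unit quaternion [x, y, z, w].
In Python, from workcell import ctrl, viewer gives the robot as it stands.
- The arm moves only by the tool move_arm, never from a script. Its argument "motion" is a list of rows, each a list of 5 numbers: the gripper command: -1 is fully open, 1 is shut, values between are in proportion, then the shift along the world's x, y, z in m, then the turn about the world's z in rad. A call has 1 to 12 rows; each row is the pose to reach, as a shift and turn from the pose commanded when the call began; what a row does not reach only later rows make up. A row lasts 1/10 s, in which the tool goes at most 50 mm and 8.59 degrees, less where a joint would pass 70% of its speed; a pose out of reach is approached as far as the arm can. A call with a gripper value outside its range is refused whole. The fingers move at their own pace and stop on an object; "grip_force" is the grip in N (left out, the last holds). Time passes only in rows, so rows that repeat a pose let the fingers close. It gives the time, the measured TCP pose, the force, the opening and the grip force at its end, in the units of the state.
- ctrl.sense(): the state, without advancing time (a new reading comes with each control period).
- viewer.camera(name): name is "scene" or "top" or "wrist"; returns a dict with "pixels" (420x560x3 uint8, red, green, blue), "depth" (420x560 float32, m along the optical axis (not along the pixel's ray), 0 where there is no reading), "fx", "fy", "cx", "cy" (pixels), "R" (3x3) and "t" (3): a world point X has camera coordinates R X + t; the wrist camera has in their place "hand_eye" (4x4, takes a point from camera to tool coordinates, whose origin is the TCP and whose axes are the flange's). Camera axes: x right, y down, z forward; pixel columns grow to the right and rows downward; lengths in m; the calibration is good to about 2 mm. A picture is of the moment at which its call begins: read the wrist's pose just before it.
- ctrl.sign_off(): hands the job in; it is judged then, once.
The state is a dict: "clock": time; "joint_positions": joint angles; "qvel": joint speeds; "effort": joint torques, N m; "position": TCP position; "eef_rot": TCP orientation; "ft_force": force on the tool from outside, world axes, zero at the start; "torque": the same for the moment, N m; "finger_gap": finger opening in m; "gripper_force": force on a finger pad.
Only numpy, scipy, OpenCV 4.12 (cv2) and the standard library are available. Lean on these libraries where they do the work, as an engineer would, in place of code of your own. Each camera call takes 0.05 s, during which the arm holds its last target. There are 200 camera calls.

## Working session

There is one attempt and no reset: what is moved stays moved. The work goes in short steps, Python scripts to look and compute and a tool call to move; the robot and the scene stay as the last step left them, time stands still between calls to the robot, and variables do not carry over. Pictures are saved under pics/ and viewed, at most 10 in all, crops included, and the job is handed in when it is done.

Besides the shell and the picture viewer there is one more tool, called after "Call:" as name(argument=value, ...), one argument or row to a line, values as JSON. move_arm: Moves the arm, as the interface text tells. Its arguments: {"type":"object","properties":{"motion":{"type":"array","items":{"type":"array","items":{"type":"number"}}},"grip_force":{"type":"number"}},"required":["motion"]}

```bash
mkdir -p pics; ls; python3 - <<'E'
from workcell import ctrl, viewer
import cv2,numpy as np
s=ctrl.sense();print(s)
for n in ("scene","top"):
    c=viewer.camera(n);np.savez(f"{n}0.npz",**c)
    cv2.imwrite(f"pics/{n}0.png",cv2.resize(c["pixels"][...,::-1],(800,600)))
    print(n,c["fx"],c["cx"],c["cy"],np.round(c["R"],3).tolist(),c["t"])
E
```

```text
pics
{'clock': 0.0, 'joint_positions': array([-1.38490901e+00,  2.64786696e-01,  1.60535837e+00,  1.89440765e-05,
        1.27370352e+00, -3.68932264e-02]), 'qvel': array([-0.00188171, -0.00015856, -0.0002343 ,  0.00205898,  0.00016246,
        0.00058248]), 'effort': array([-2.26835050e-04, -5.15117705e+01, -3.67318225e+01, -1.85466756e-04,
        1.29128623e-02,  1.05921356e-05]), 'position': array([ 0.14901085, -0.65760407,  0.22994787]), 'eef_rot': array([ 9.93802193e-01,  1.11157227e-01, -7.49234751e-05, -1.12550973e-03]), 'ft_force': array([-0.72970225, -0.20902707,  0.60723216]), 'torque': array([ 0.02700168,  0.05078819, -0.00834122]), 'gripper_force': 0.0, 'finger_gap': 0.08539411416281717}
scene 452.1979870831717 282.39434651492206 206.47430036150882 [[-0.554, 0.833, 0.008], [0.64, 0.432, -0.635], [-0.532, -0.347, -0.772]] [ 0.22419638 -0.25030458  1.57340026]
top 503.09148734591287 275.7491262168674 214.39542404516482 [[0.024, -1.0, -0.013], [-0.986, -0.022, -0.165], [0.165, 0.017, -0.986]] [0.05162228 0.5184918  1.43502412]
```

View pics/scene0.png

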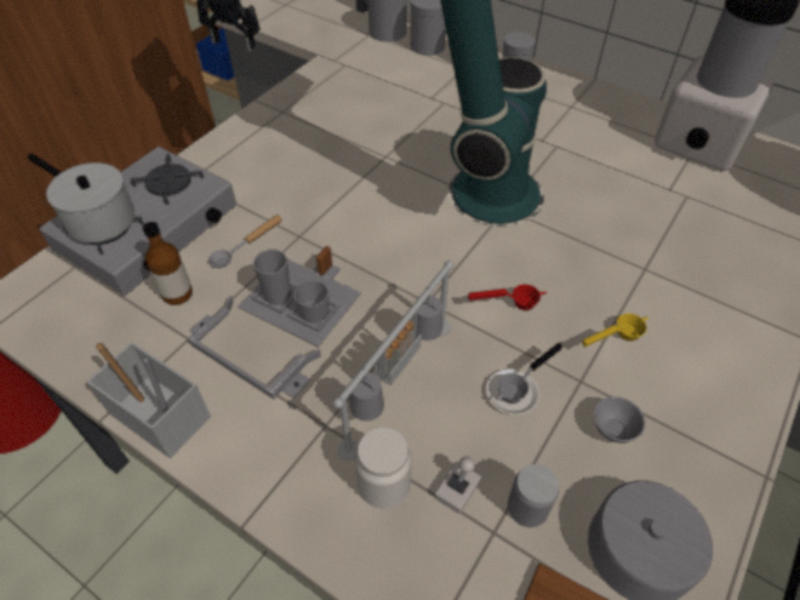

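View pics/top0.png

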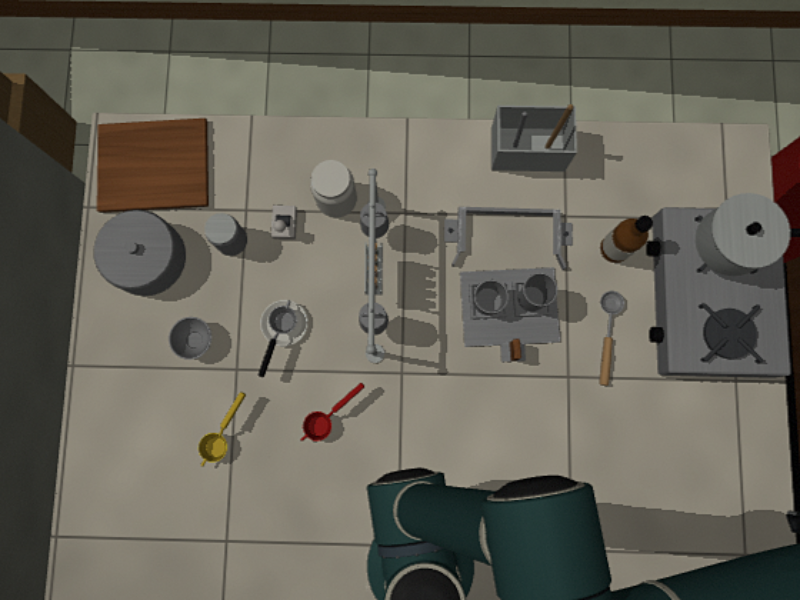

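The scene view shows the tray at about (300,295) and the dock at (255,350) beyond it. The black-handled strainer stands in the white dish at (510,388), with the rail between. In the top view the tab is at (516,349), the tall cup at (538,291), the dock at (512,235), the strainer bowl at (284,320) and its handle at (268,357).

```bash
cat > h.py <<'E'
import numpy as np,cv2
def load(n): return dict(np.load(n))
def cloud(c):
    v,u=np.mgrid[:420,:560]; d=c["depth"]
    P=np.stack([(u-c["cx"])/c["fx"]*d,(v-c["cy"])/c["fy"]*d,d],-1)
    return (P-c["t"])@c["R"]
def ray(c,uv,z):
    uv=np.atleast_2d(uv).astype(float)
    D=np.c_[(uv[:,0]-c["cx"])/c["fx"],(uv[:,1]-c["cy"])/c["fy"],np.ones(len(uv))]@c["R"]
    o=-c["R"].T@c["t"]
    return o+D*((z-o[2])/D[:,2])[:,None]
def rect(m):
    cs,_=cv2.findContours(m.astype(np.uint8),0,2); return max(cs,key=cv2.contourArea)
E
python3 - <<'E'
from h import *
for n in("top","scene"):
    c=load(n+"0.npz");X=cloud(c);p=c["pixels"].astype(int);hsv=cv2.cvtColor(c["pixels"],cv2.COLOR_RGB2HSV)
    ok=c["depth"]>0
    x,y,z=X[...,0],X[...,1],X[...,2]
    # counter noise
    w=ok&(x>.3)&(x<.4)&(abs(y)<.1);print(n,"counter z",np.median(z[w]),z[w].std())
    brown=ok&(hsv[...,0]<16)&(hsv[...,1]>120)&(z>.03)&(z<.08)&(x>.3)&(x<.75)&(y<-.1)&(y>-.4)
    Q=X[brown];print("tab",len(Q),np.median(Q,0),Q.min(0),Q.max(0))
    if len(Q): 
        t=Q[Q[:,2]>.055];print(" top",len(t),t.mean(0),cv2.minAreaRect(t[:,:2].astype(np.float32)*1000) if len(t) else 0)
    blk=ok&(p.max(2)<50)&(z>.03)&(z<.09)&(x>.3)&(x<.8)&(y>.05)&(y<.5)
    Q=X[blk];print("handle",len(Q),np.median(Q,0),cv2.minAreaRect(Q[:,:2].astype(np.float32)*1000))
    for nm,lo,hi in(("rail",.17,.21),):
        w=ok&(z>lo)&(z<hi)&(x>.3)&(x<1)&(y>-.1)&(y<.25);Q=X[w];print(nm,len(Q),Q[:,2].max(),cv2.minAreaRect(Q[:,:2].astype(np.float32)*1000))
    for nm,lo,hi in(("tall",.095,.13),("cups",.05,.08)):
        w=ok&(z>lo)&(z<hi)&(x>.5)&(x<.75)&(y<-.08)&(y>-.34);Q=X[w];print(nm,len(Q),cv2.minAreaRect(Q[:,:2].astype(np.float32)*1000) if len(Q) else 0)
    w=ok&(z>.012)&(z<.03)&(x>.5)&(x<.85)&(y<-.0)&(y>-.34);Q=X[w];print("dock/fence",len(Q),Q.min(0),Q.max(0))
    np.save(n+"X.npy",X)
c=load("top0.npz")
k=c["pixels"][135:260,300:410,::-1];cv2.imwrite("pics/crop1.png",cv2.resize(k,None,fx=4.7,fy=4.7,interpolation=cv2.INTER_CUBIC))
E
```

```text
top counter z -0.0003539159666059636 0.0033075569402718713
tab 86 [ 0.43335403 -0.1828692   0.05955418] [ 0.4139246  -0.39704693  0.03119812] [ 0.62727121 -0.17622783  0.06770026]
 top 65 [ 0.4340574  -0.18387671  0.06093095] ((433.7737731933594, -183.59066772460938), (40.14118576049805, 13.650948524475098), 5.181926250457764)
handle 335 [0.62804448 0.3252426  0.05764171] ((534.345703125, 279.78460693359375), (417.9555358886719, 343.7188720703125), 82.35213470458984)
rail 597 0.19426072706063433 ((584.4603881835938, 106.7401351928711), (357.20318603515625, 15.789741516113281), 1.1810965538024902)
tall 134 ((547.2086791992188, -221.97010803222656), (65.12468719482422, 67.01936340332031), 45.71849060058594)
cups 244 ((544.1903686523438, -174.86709594726562), (67.84465026855469, 155.42091369628906), 7.137009143829346)
dock/fence 1107 [ 0.50174618 -0.30423499  0.01201347] [ 0.84953273 -0.04899496  0.02997068]
scene counter z -0.00017344813404896958 0.0022627416978720175
tab 92 [ 0.44039711 -0.17907009  0.05376223] [ 0.41724576 -0.18903191  0.03053169] [ 0.45629555 -0.17498072  0.06666193]
 top 43 [ 0.43809631 -0.18190896  0.06102433] ((436.2657165527344, -183.5913543701172), (38.33282470703125, 12.272557258605957), 3.3724522590637207)
handle 114 [0.41909232 0.32012494 0.05811946] ((541.9989013671875, 314.3262939453125), (327.6811828613281, 102.5025634765625), 11.280795097351074)
rail 689 0.191687077544383 ((586.4530639648438, 107.29180145263672), (355.25146484375, 15.846216201782227), 1.0651509761810303)
tall 228 ((546.9209594726562, -223.23553466796875), (68.26228332519531, 68.07987976074219), 11.757713317871094)
cups 482 ((540.84619140625, -175.76536560058594), (71.77022552490234, 158.94998168945312), 2.7991538047790527)
dock/fence 1245 [ 0.50059756 -0.30069387  0.01205881] [ 0.84996706 -0.05442197  0.02994696]
```

View pics/crop1.png

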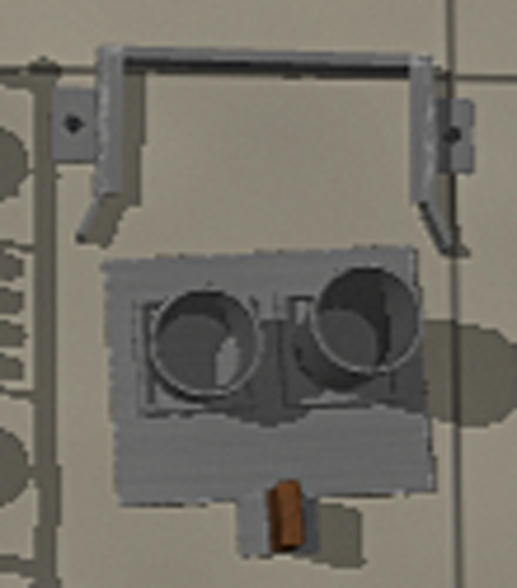

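The crop shows the tray corners at (103,262), (414,247), (435,490) and (121,505). The dock's U runs from (98,47) to (432,57) at the back, with its channels going down to about y=200. The tray is yawed a few degrees relative to the dock.

```bash
python3 - <<'E'
from h import *
c=load("top0.npz")
f=lambda a:np.array(a)/4.7-.5+.5/4.7+[300,135]
np.set_printoptions(precision=4,suppress=True)
T=ray(c,f([(103,262),(414,247),(435,490),(121,505)]),.006)[:,:2];print("tray corners",T,"c",T.mean(0),"yaw",np.degrees(np.arctan2(*(T[0]+T[1]-T[2]-T[3])[::-1])), np.degrees(np.arctan2(*((T[0]+T[3]-T[1]-T[2])*[-1,1])))-0, np.linalg.norm(T-np.roll(T,1,0),axis=1))
L=ray(c,f([(122,75),(120,190),(411,75),(412,200),(98,50),(93,193),(434,60),(437,200),(98,47),(432,57)]),.022)[:,:2]
print("dock pts Lin,Rin,Lout,Rout,back\n",L)
for n in("top","scene"):
    c=load(n+"0.npz");X=np.load(n+"X.npy");x,y,z=X.transpose(2,0,1);ok=c["depth"]>0;p=c["pixels"].astype(int)
    w=ok&(z>.013)&(z<.03)&(x>.61)&(x<.75)&(y<-.03)&(y>-.36)
    Q=X[w][:,:2];print(n,"dock",len(Q),cv2.minAreaRect(Q.astype(np.float32)*1000))
    # side channel rows: per x-bin, left inner / right inner
    for xb in np.arange(.62,.74,.015):
        q=Q[abs(Q[:,0]-xb)<.0075];a=q[q[:,1]>-.17][:,1];b=q[q[:,1]<-.17][:,1]
        if len(a)*len(b):print("  x%.3f L %.4f %.4f R %.4f %.4f mid %.4f"%(xb,a.max(),a.min(),b.max(),b.min(),(np.median(a)+np.median(b))/2))
    b=[]
    for yb in (-.09,-.12,-.15,-.18,-.21,-.24):
        q=Q[abs(Q[:,1]-yb)<.015]
        q=q[q[:,0]>.66]
        b.append((yb,q[:,0].min(),np.median(q[:,0]),q[:,0].max()) if len(q) else 0)
    print(" back",np.array([k for k in b if k]))
    w=ok&(p.max(2)<60)&(z>.035)&(z<.08)&(x>.45)&(x<.62)&(y>.15)&(y<.35)
    Q=X[w];print(" handle",len(Q),np.median(Q,0),cv2.minAreaRect(Q[Q[:,2]>.05][:,:2].astype(np.float32)*1000))
    w=ok&(z>.025)&(z<.045)&(x>.5)&(x<.68)&(y>.15)&(y<.32);Q=X[w];print(" bowl",len(Q),cv2.minEnclosingCircle(Q[:,:2].astype(np.float32)*1000))
    q=np.linalg.norm(X[...,:2]-T.mean(0),axis=-1)
    w=ok&(z>.102)&(z<.12)&(x>.5)&(x<.6)&(y<-.17)&(y>-.27);Q=X[w];print(" tall",len(Q),cv2.minEnclosingCircle(Q[:,:2].astype(np.float32)*1000))
E
```

```text
tray corners [[ 0.6004 -0.073 ]
 [ 0.6145 -0.2733]
 [ 0.4571 -0.2846]
 [ 0.443  -0.0858]] c [ 0.5288 -0.1792] yaw 4.3800833044334535 4.039492093839781 [0.1579 0.2008 0.1579 0.1993]
dock pts Lin,Rin,Lout,Rout,back
 [[ 0.7209 -0.083 ]
 [ 0.6444 -0.0823]
 [ 0.7246 -0.2695]
 [ 0.6417 -0.2691]
 [ 0.7374 -0.0673]
 [ 0.642  -0.065 ]
 [ 0.735  -0.2844]
 [ 0.642  -0.285 ]
 [ 0.7394 -0.0673]
 [ 0.737  -0.2832]]
top dock 582 ((676.8731689453125, -178.1357421875), (245.0738067626953, 129.45750427246094), 89.0953140258789)
  x0.620 L -0.0546 -0.0638 R -0.2833 -0.2929 mid -0.1733
  x0.635 L -0.0637 -0.0699 R -0.2677 -0.2872 mid -0.1735
  x0.650 L -0.0665 -0.0818 R -0.2669 -0.2816 mid -0.1736
  x0.665 L -0.0664 -0.0820 R -0.2687 -0.2884 mid -0.1755
  x0.680 L -0.0661 -0.0820 R -0.2681 -0.2813 mid -0.1737
  x0.695 L -0.0664 -0.0822 R -0.2687 -0.3009 mid -0.1746
  x0.710 L -0.0663 -0.0817 R -0.2685 -0.2817 mid -0.1743
  x0.725 L -0.0666 -0.1663 R -0.1789 -0.2823 mid -0.1648
 back [[-0.09    0.6601  0.7129  0.7404]
 [-0.12    0.7312  0.7361  0.7404]
 [-0.15    0.7296  0.7348  0.7413]
 [-0.18    0.7293
[... 577 characters left out ...]
8
  x0.665 L -0.0658 -0.0832 R -0.2678 -0.2817 mid -0.1742
  x0.680 L -0.0659 -0.0829 R -0.2676 -0.2852 mid -0.1739
  x0.695 L -0.0652 -0.0842 R -0.2680 -0.2840 mid -0.1758
  x0.710 L -0.0667 -0.0843 R -0.2654 -0.2859 mid -0.1735
  x0.725 L -0.0662 -0.1699 R -0.1756 -0.2855 mid -0.1727
 back [[-0.09    0.6618  0.716   0.7415]
 [-0.12    0.731   0.7372  0.7407]
 [-0.15    0.7299  0.7367  0.7408]
 [-0.18    0.7306  0.7364  0.7401]
 [-0.21    0.7297  0.7368  0.7401]
 [-0.24    0.7308  0.7354  0.7397]]
 handle 0 [nan nan nan] ((0.0, 0.0), (0.0, 0.0), 0.0)
 bowl 60 ((590.2916259765625, 293.494384765625), 91.91389465332031)
 tall 149 ((544.2230224609375, -221.92623901367188), 37.21354675292969)
  return _methods._mean(a, axis=axis, dtype=dtype,
  ret = um.true_divide(
```

Call:
move_arm(
  motion=[
    [-1,0.017,0.028,-0.005,-0.009],
    [-1,0.041,0.068,-0.012,-0.022],
    [-1,0.066,0.109,-0.018,-0.035],
    [-1,0.091,0.151,-0.026,-0.048],
    [-1,0.117,0.194,-0.033,-0.062],
    [-1,0.142,0.236,-0.04,-0.075],
    [-1,0.168,0.279,-0.048,-0.089],
    [-1,0.194,0.322,-0.055,-0.102],
    [-1,0.219,0.364,-0.062,-0.116],
    [-1,0.245,0.407,-0.07,-0.129],
    [-1,0.268,0.445,-0.076,-0.141],
    [-1,0.285,0.473,-0.081,-0.15],
  ],
  grip_force=40,
)

```text
clock: 1.3
position: [0.4346, -0.1825, 0.1496]
eef_rot: [0.999, 0.037, -0.0, -0.0]
ft_force: [-0.1, -0.8, -0.1]
finger_gap: 0.0855
gripper_force: 0.0
```

```bash
cat >> h.py <<'E'
def wrist(c,s):
    "give wrist camera world R,t"
    from scipy.spatial.transform import Rotation as Ro
    T=np.eye(4);T[:3,:3]=Ro.from_quat(s["eef_rot"]).as_matrix();T[:3,3]=s["position"]
    M=np.linalg.inv(T@c["hand_eye"]);c["R"],c["t"]=M[:3,:3],M[:3,3];return c
E
python3 - <<'E'
from workcell import ctrl, viewer
from h import *
np.set_printoptions(precision=4,suppress=True)
s=ctrl.sense();c=wrist(viewer.camera("wrist"),s);print(s["clock"],s["position"],s["eef_rot"],s["ft_force"])
X=cloud(c);hsv=cv2.cvtColor(c["pixels"],cv2.COLOR_RGB2HSV);ok=c["depth"]>0
z=X[...,2]
w=ok&(hsv[...,0]<16)&(hsv[...,1]>110)&(z>.03)&(z<.08);Q=X[w];print(len(Q),np.median(Q,0))
t=Q[Q[:,2]>.056];print(len(t),np.median(t,0),cv2.minAreaRect(t[:,:2].astype(np.float32)*1000))
cv2.imwrite("pics/w1.png",c["pixels"][...,::-1])
E
```

```text
1.3 [ 0.4346 -0.1825  0.1496] [ 0.9993  0.0369 -0.0002 -0.0004] [-0.0927 -0.7682 -0.0768]
1163 [ 0.4388 -0.1861  0.061 ]
1030 [ 0.4364 -0.1864  0.0612] ((434.84130859375, -186.3939208984375), (38.3671760559082, 12.636030197143555), 4.888443946838379)
```

View pics/w1.png

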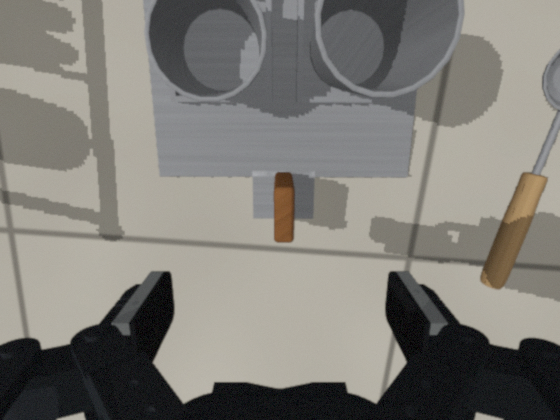

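The wrist view shows the tab at (284,207) between the open fingers with a clear way down. It lies at (0.435, -0.186).

Call:
move_arm(
  motion=[
    [-1,0.001,-0.001,-0.03,0.005],
    [-1,0.001,-0.001,-0.07,0.005],
    [-1,0.001,-0.001,-0.105,0.005],
    [-1,0.001,-0.001,-0.124,0.005],
    [-1,0.001,-0.001,-0.124,0.005],
    [1,0.001,-0.001,-0.124,0.005],
    [1,0.001,-0.001,-0.124,0.005],
    [1,0.001,-0.001,-0.124,0.005],
    [1,0.001,-0.001,-0.124,0.005],
    [1,0.001,-0.001,-0.124,0.005],
    [1,0.001,-0.001,-0.124,0.005],
    [1,0.001,-0.001,-0.124,0.005],
  ],
)

```text
clock: 2.55
position: [0.4358, -0.1865, 0.0273]
eef_rot: [0.999, 0.039, 0.001, 0.0]
ft_force: [-1.6, 1.4, 6.6]
finger_gap: 0.0136
gripper_force: 40.7
```

Call:
move_arm(
  motion=[
    [1,-0.001,0.001,0,-0.007],
    [1,-0.002,0.003,0,-0.02],
    [1,-0.004,0.006,0,-0.036],
    [1,-0.005,0.008,0,-0.052],
    [1,-0.007,0.011,0,-0.068],
    [1,-0.008,0.013,0,-0.08],
    [1,-0.008,0.013,0,-0.088],
    [1,-0.008,0.013,0,-0.088],
    [1,-0.008,0.013,0,-0.088],
  ],
)

```text
clock: 3.45
position: [0.4284, -0.174, 0.0273]
eef_rot: [1.0, -0.005, 0.001, 0.001]
ft_force: [1.4, -2.4, 6.7]
finger_gap: 0.0133
gripper_force: 40.7
```

```bash
python3 - <<'E'
from workcell import ctrl, viewer
from h import *
s=ctrl.sense();c=viewer.camera("top");np.savez("top1.npz",**c)
k=c["pixels"][135:260,300:410,::-1];cv2.imwrite("pics/crop2.png",cv2.resize(k,None,fx=4.7,fy=4.7,interpolation=cv2.INTER_CUBIC))
E
```

```text
(no output)
```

View pics/crop2.png

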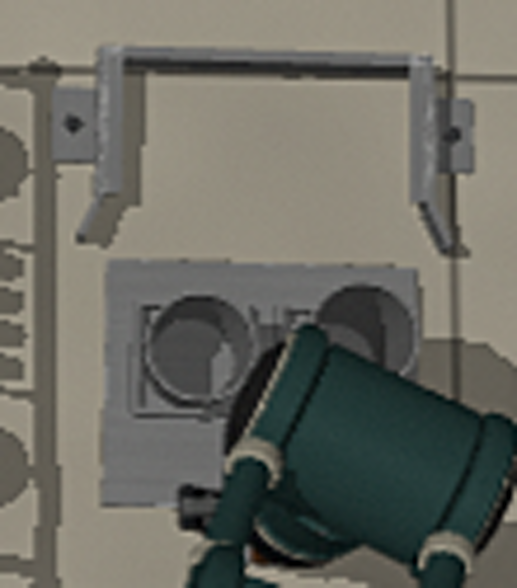

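Crop: tray squared up, front corners at (106,260) and (419,268), centred on the dock mouth. Sliding in.

Call:
move_arm(
  motion=[
    [1,0.003,0,0,0],
    [1,0.009,0,0,0],
    [1,0.017,0,0,0],
    [1,0.026,0,0,0],
    [1,0.035,0,0,0],
    [1,0.044,0,0,0],
    [1,0.053,-0.001,0,0],
    [1,0.062,-0.001,0,0],
    [1,0.071,-0.001,0,0],
    [1,0.08,-0.001,0,0],
    [1,0.088,-0.001,0,0],
    [1,0.094,-0.001,0,0],
  ],
)

```text
clock: 4.7
position: [0.5165, -0.1737, 0.0271]
eef_rot: [1.0, -0.005, -0.005, -0.001]
ft_force: [-17.4, 0.3, 25.3]
finger_gap: 0.0134
gripper_force: 43.6
```

Call:
move_arm(
  motion=[
    [1,-0.004,0,0.001,0],
    [1,-0.004,0,0.001,0],
    [1,-0.004,0,0.001,0],
  ],
)

```text
clock: 5.0
position: [0.516, -0.1738, 0.0272]
eef_rot: [1.0, -0.005, -0.001, -0.0]
ft_force: [-0.8, 1.1, 6.9]
finger_gap: 0.0135
gripper_force: 41.1
```

```bash
python3 - <<'E'
from workcell import ctrl, viewer
from h import *
np.set_printoptions(precision=4,suppress=True)
s=ctrl.sense();print(s["position"],s["eef_rot"],s["ft_force"],s["torque"])
c=viewer.camera("top");k1=c["pixels"][135:260,300:410,::-1]
d=viewer.camera("scene");k2=d["pixels"][160:290,120:260,::-1]
a=cv2.resize(k1,(370,420),interpolation=cv2.INTER_CUBIC);b=cv2.resize(k2,(430,420),interpolation=cv2.INTER_CUBIC)
cv2.imwrite("pics/c3.png",np.hstack([a,b]))
E
```

```text
[ 0.516  -0.1738  0.0272] [ 1.     -0.0052 -0.0011 -0.0004] [-0.8426  1.0976  6.8707] [-0.0688  0.6492  0.0264]
```

View pics/c3.png

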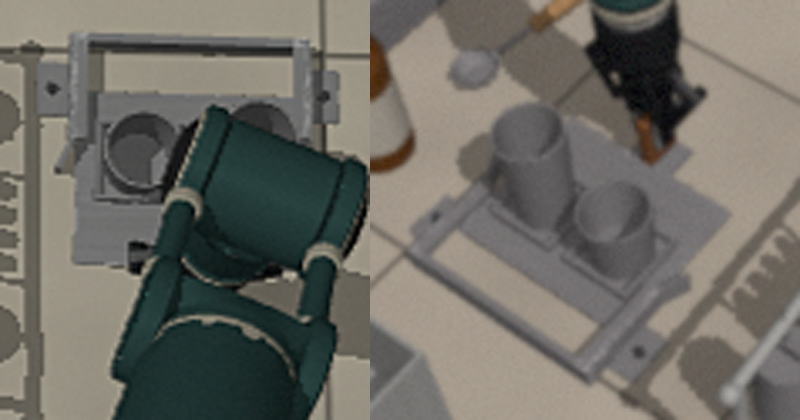

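The picture shows the tray inside the channels, both cups upright, about 40 mm short of home. I'm continuing gently while watching the force.

Call:
move_arm(
  motion=[
    [1,0.003,0,0,0],
    [1,0.006,0,0,0],
    [1,0.009,0,0,0],
    [1,0.009,0,0,0],
  ],
)

```text
clock: 5.5
position: [0.5228, -0.1737, 0.0272]
eef_rot: [1.0, -0.005, -0.003, -0.001]
ft_force: [-9.0, -0.1, 14.2]
finger_gap: 0.0133
gripper_force: 42.1
```

Call:
move_arm(
  motion=[
    [1,0.003,0,0.0005,0],
    [1,0.006,0,0.001,0],
    [1,0.009,0,0.001,0],
    [1,0.012,0,0.001,0],
    [1,0.015,0,0.001,0],
    [1,0.018,0,0.001,0],
    [1,0.021,0,0.001,0],
    [1,0.023,0,0.001,0],
    [1,0.025,0,0.001,0],
    [1,0.025,0,0.001,0],
  ],
)

```text
clock: 6.5
position: [0.548, -0.1735, 0.0272]
eef_rot: [1.0, -0.005, -0.003, -0.001]
ft_force: [-4.4, 0.2, 6.7]
finger_gap: 0.0131
gripper_force: 41.0
```

Call:
move_arm(
  motion=[
    [1,0.002,0,0,0],
    [1,0.004,0,0,0],
    [1,0.006,0,0,0],
    [1,0.008,0,0,0],
    [1,0.008,0,0,0],
  ],
)

```text
clock: 7.0
position: [0.5559, -0.1735, 0.0272]
eef_rot: [1.0, -0.005, -0.003, -0.001]
ft_force: [-6.3, -0.4, 6.2]
finger_gap: 0.0135
gripper_force: 41.0
```

Call:
move_arm(
  motion=[
    [1,0.002,0,0,0],
    [1,0.004,0,0,0],
    [1,0.004,0,0,0],
  ],
)

```text
clock: 7.3
position: [0.558, -0.1734, 0.0272]
eef_rot: [1.0, -0.005, -0.005, -0.001]
ft_force: [-12.1, -0.3, 13.0]
finger_gap: 0.0135
gripper_force: 41.8
```

```bash
python3 - <<'E'
from workcell import ctrl, viewer
from h import *
np.set_printoptions(precision=4,suppress=True)
s=ctrl.sense();print(s["position"],s["ft_force"],s["torque"])
d=viewer.camera("scene");np.savez("scene2.npz",**d);k2=d["pixels"][160:290,120:260,::-1]
cv2.imwrite("pics/c4.png",cv2.resize(k2,(646,600),interpolation=cv2.INTER_CUBIC))
E
```

```text
[ 0.558  -0.1734  0.0272] [-12.1145  -0.2654  12.9779] [-0.2349  1.6502  0.009 ]
```

View pics/c4.png

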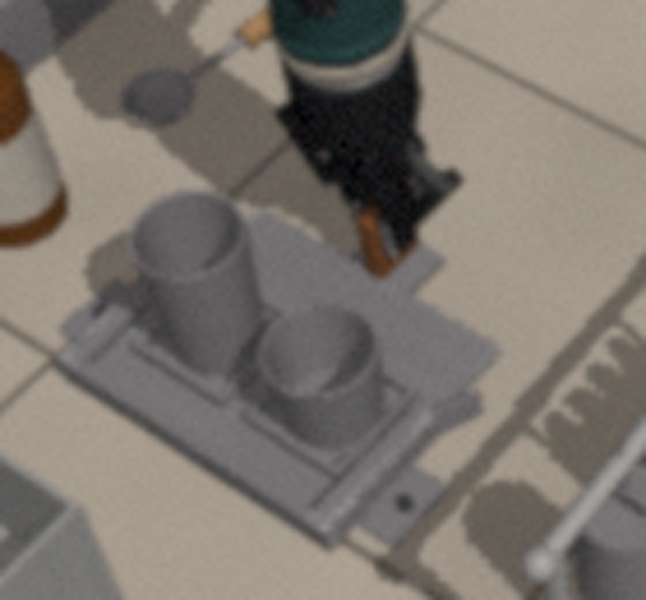

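The tray's leading edge is at or very near the stop (along (70,360)-(330,540)), and both cups stand. I'll push a few mm more to confirm it is seated.

Call:
move_arm(
  motion=[
    [1,0.002,0,0,0],
    [1,0.004,0,0,0],
    [1,0.006,0,0,0],
    [1,0.006,0,0,0],
  ],
)

```text
clock: 7.75
position: [0.558, -0.1733, 0.027]
eef_rot: [1.0, -0.005, -0.011, -0.002]
ft_force: [-28.5, -1.4, 26.0]
finger_gap: 0.0138
gripper_force: 44.0
```

Stalled at x=0.558 with the force rising, so the tray is home. Relieving the push, opening and lifting.

Call:
move_arm(
  motion=[
    [1,-0.006,0,0,0],
    [1,-0.01,0,0,0],
    [-1,-0.01,0,0,0],
    [-1,-0.01,0,0,0],
    [-1,-0.01,0,0,0],
    [-1,-0.01,0,0,0],
    [-1,-0.01,0,0,0],
    [-1,-0.01,0,0.02,0],
    [-1,-0.01,0,0.06,0],
    [-1,-0.01,0,0.11,0],
    [-1,-0.01,0,0.16,0],
    [-1,-0.01,0,0.21,0],
  ],
)

```text
clock: 8.95
position: [0.5589, -0.1742, 0.2402]
eef_rot: [1.0, -0.005, -0.0, -0.0]
ft_force: [0.4, 0.6, 0.3]
finger_gap: 0.0854
gripper_force: 0.0
```

```bash
python3 - <<'E'
from workcell import ctrl, viewer
from h import *
np.set_printoptions(precision=4,suppress=True)
print(ctrl.sense()["position"])
for n in("top","scene"):
    c=load(n+"0.npz");p=c["pixels"].astype(int)
    G=ray(c,np.stack(np.mgrid[:560,:420],-1).reshape(-1,2),.059).reshape(560,420,3).transpose(1,0,2)
    w=(p.max(2)<55)&(G[...,0]>.4)&(G[...,0]<.6)&(G[...,1]>.15)&(G[...,1]<.32)
    m=rect(w)[:,0];Q=G[m[:,1],m[:,0],:2];r=cv2.minAreaRect(Q.astype(np.float32)*1000);print(n,w.sum(),r, cv2.boxPoints(r).tolist())
    X=cloud(c);P=X[w];print(np.median(P,0))
    # dish: bright white
    G=ray(c,np.stack(np.mgrid[:560,:420],-1).reshape(-1,2),.013).reshape(560,420,3).transpose(1,0,2)
    w=(p.min(2)>195)&(G[...,0]>.5)&(G[...,0]<.7)&(G[...,1]>.15)&(G[...,1]<.32)
    if w.sum(): print("dish",w.sum(),cv2.minEnclosingCircle(G[w][:,:2].astype(np.float32)*1000))
# tray after docking, from scene and top
for n in("top","scene"):
    c=viewer.camera(n);np.savez(n+"3.npz",**c);X=cloud(c);x,y,z=X.transpose(2,0,1);ok=c["depth"]>0
    w=ok&(z>.102)&(z<.12)&(x>.6)&(x<.75)&(y<-.15)&(y>-.3);Q=X[w];print(n,"tall",len(Q),Q.mean(0),cv2.minEnclosingCircle(Q[:,:2].astype(np.float32)*1000))
    hsv=cv2.cvtColor(c["pixels"],cv2.COLOR_RGB2HSV);w=ok&(hsv[...,0]<16)&(hsv[...,1]>110)&(z>.055)&(z<.075)&(x>.5)&(x<.6)&(y>-.3)&(y<-.1);Q=X[w];print("tab",len(Q),Q.mean(0) if len(Q) else 0)
E
```

```text
[ 0.5589 -0.1742  0.2402]
top 141 ((483.9687194824219, 299.8592529296875), (30.172842025756836, 50.08660888671875), 84.72761535644531) [[457.64508056640625, 287.1379089355469], [507.519775390625, 282.5354309082031], [510.2923583984375, 312.5805969238281], [460.41766357421875, 317.1830749511719]]
[0.4672 0.3116 0.0284]
scene 55 ((425.20684814453125, 314.09039306640625), (9.450566291809082, 46.61164093017578), 79.4842529296875) [[401.4300537109375, 313.6979064941406], [447.25885009765625, 305.1910095214844], [448.983642578125, 314.4828796386719], [403.15484619140625, 322.9897766113281]]
[0.4287 0.3134 0.0582]
top tall 0 [nan nan nan] ((0.0, 0.0), 0.0)
tab 2 [ 0.5539 -0.1775  0.0645]
scene tall 167 [ 0.6642 -0.2213  0.1081] ((664.6596069335938, -220.87368774414062), 35.89826583862305)
tab 54 [ 0.5577 -0.1704  0.0608]<stdin>:18: RuntimeWarning: Mean of empty slice.
  ret = um.true_divide(
```

```bash
python3 - <<'E'
from h import *
np.set_printoptions(precision=4,suppress=True)
for n,h,b in(("top",(188,250),(199,224)),("scene",(382,249),(358,271))):
    c=load(n+"0.npz");p=c["pixels"].astype(int);X=cloud(c)
    print(n,p[h[1],h[0]],X[h[1],h[0]],"bowl",X[b[1],b[0]],ray(c,b,.034))
    w=np.zeros((420,560),np.uint8);w[h[1]-22:h[1]+22,h[0]-22:h[0]+22]=1
    w=(w>0)&(p.max(2)<45)
    num,lab,st,_=cv2.connectedComponentsWithStats(w.astype(np.uint8));k=1+st[1:,4].argmax();w=lab==k
    v,u=np.nonzero(w);Q=ray(c,np.c_[u,v],.056)
    print(w.sum(),st[k],"depth med",np.median(X[w],0),Q.mean(0),cv2.minAreaRect(Q[:,:2].astype(np.float32)*1000))
E
```

```text
top [0 0 0] [0.4054 0.3139 0.0563] bowl [0.4893 0.2947 0.0044] [[0.485  0.2896 0.034 ]]
108 [181 237  12  27 108] depth med [0.4048 0.3168 0.0568] [0.4048 0.3171 0.056 ] ((405.4763488769531, 316.7195129394531), (11.383752822875977, 79.75025177001953), 72.65310668945312)
scene [17 19 17] [0.4107 0.32   0.0603] bowl [0.4761 0.2903 0.0114] [[0.4901 0.2942 0.034 ]]
89 [372 241  21  17  89] depth med [0.4123 0.3191 0.0584] [0.4089 0.3189 0.056 ] ((408.1746826171875, 319.38433837890625), (10.958464622497559, 77.21464538574219), 71.76786041259766)
```

Call:
move_arm(
  motion=[
    [-1,-0.006,0.02,0.01,-0.012],
    [-1,-0.018,0.06,0.02,-0.036],
    [-1,-0.032,0.105,0.025,-0.063],
    [-1,-0.046,0.15,0.025,-0.09],
    [-1,-0.06,0.195,0.025,-0.117],
    [-1,-0.074,0.24,0.025,-0.144],
    [-1,-0.088,0.285,0.025,-0.171],
    [-1,-0.102,0.33,0.025,-0.198],
    [-1,-0.116,0.375,0.02,-0.225],
    [-1,-0.13,0.42,0,-0.252],
    [-1,-0.143,0.46,-0.02,-0.276],
    [-1,-0.153,0.492,-0.04,-0.295],
  ],
)

```text
clock: 10.25
position: [0.405, 0.32, 0.1975]
eef_rot: [0.988, -0.152, 0.0, -0.0]
ft_force: [0.7, 0.3, -0.3]
finger_gap: 0.0854
gripper_force: 0.0
```

Call:
move_arm(
  motion=[
    [-1,0,0,-0.03,0],
    [-1,0,0,-0.05,0],
    [-1,0,0,-0.05,0],
  ],
)

```text
clock: 10.55
position: [0.4032, 0.3163, 0.1442]
eef_rot: [0.988, -0.151, -0.003, 0.003]
ft_force: [-1.1, -0.2, -0.7]
finger_gap: 0.085
gripper_force: 0.0
```

```bash
python3 - <<'E'
from workcell import ctrl, viewer
from h import *
np.set_printoptions(precision=4,suppress=True)
s=ctrl.sense();c=wrist(viewer.camera("wrist"),s);print(s["clock"],s["position"],s["eef_rot"],s["ft_force"])
np.savez("w2.npz",**c)
X=cloud(c);p=c["pixels"].astype(int);ok=c["depth"]>0;z=X[...,2]
w=ok&(p.max(2)<60)&(z>.04)&(z<.075)&(np.hypot(X[...,0]-.406,X[...,1]-.318)<.06)
Q=X[w];print(len(Q),np.median(Q,0),cv2.minAreaRect(Q[:,:2].astype(np.float32)*1000))
h=X[ok&(z>.05)&(z<.066)&(np.hypot(X[...,0]-.406,X[...,1]-.318)<.05)];print("any colour",cv2.minAreaRect(h[:,:2].astype(np.float32)*1000))
q=Q[(abs(Q[:,2]-np.median(Q[:,2]))<.004)];m=q[:,:2].mean(0);u,sv,vt=np.linalg.svd(q[:,:2]-m,full_matrices=False);print(m,np.degrees(np.arctan(vt[0,1]/vt[0,0])))
w=ok&(z>.028)&(z<.042)&(np.hypot(X[...,0]-.487,X[...,1]-.292)<.045);Q=X[w];print("bowl rim",cv2.minEnclosingCircle(Q[:,:2].astype(np.float32)*1000))
cv2.imwrite("pics/w2.png",c["pixels"][...,::-1])
E
```

```text
10.55 [0.4032 0.3163 0.1442] [ 0.9885 -0.1515 -0.0028  0.0027] [-1.0706 -0.2317 -0.7471]
1824 [0.4089 0.3164 0.0581] ((405.71697998046875, 317.26654052734375), (10.767333030700684, 78.3519287109375), 73.33906555175781)
any colour ((406.4674377441406, 317.0298156738281), (12.014619827270508, 81.58263397216797), 73.35088348388672)
[0.4079 0.3166] -16.613173095454638
bowl rim ((488.39923095703125, 290.9476013183594), 39.88374710083008)
```

View pics/w2.png

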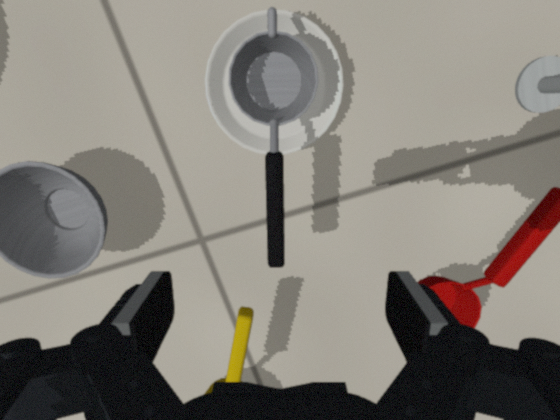

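The wrist view shows the black handle centred at (275,210), running up to the bowl in the dish at (272,80). The red and yellow look-alikes are clear of the fingers.

Call:
move_arm(
  motion=[
    [-1,0,-0.001,-0.03,0.015],
    [-1,0,-0.001,-0.07,0.015],
    [-1,0,-0.001,-0.1,0.015],
    [-1,0,-0.001,-0.116,0.015],
    [-1,0,-0.001,-0.116,0.015],
    [1,0,-0.001,-0.116,0.015],
    [1,0,-0.001,-0.116,0.015],
    [1,0,-0.001,-0.116,0.015],
    [1,0,-0.001,-0.116,0.015],
    [1,0,-0.001,-0.116,0.015],
    [1,0,-0.001,-0.116,0.015],
    [1,0,-0.001,-0.116,0.015],
  ],
  grip_force=60,
)

```text
clock: 11.8
position: [0.4065, 0.317, 0.0328]
eef_rot: [0.989, -0.145, 0.0, -0.0]
ft_force: [0.2, 1.1, 4.0]
finger_gap: 0.0109
gripper_force: 62.7
```

Call:
move_arm(
  motion=[
    [1,0,0,0.005,0],
    [1,0,0,0.015,0],
    [1,0,0,0.035,0],
    [1,0,0,0.06,0],
    [1,0,0,0.09,0],
    [1,0,0,0.12,0],
    [1,0,0,0.15,0],
    [1,0,0,0.18,0],
    [1,0,0,0.21,0],
    [1,0,0,0.23,0],
    [1,0,0,0.24,0],
    [1,0,0,0.24,0],
  ],
)

```text
clock: 13.0
position: [0.4068, 0.3171, 0.2741]
eef_rot: [0.989, -0.145, 0.001, -0.001]
ft_force: [-0.3, 0.4, -1.5]
finger_gap: 0.0112
gripper_force: 62.2
```

```bash
cat > st.py <<'E'
from workcell import ctrl, viewer
from h import *
np.set_printoptions(precision=4,suppress=True)
s=ctrl.sense();c=wrist(viewer.camera("wrist"),s);print(s["clock"],s["position"],s["eef_rot"],s["ft_force"])
np.savez("w3.npz",**c);X=cloud(c);ok=c["depth"]>0;P=s["position"]
from scipy.spatial.transform import Rotation as Ro
L=(X-P)@Ro.from_quat(s["eef_rot"]).as_matrix()   # tool frame: x fwd, z down
x,y,z=L.transpose(2,0,1)
p=c["pixels"].astype(int)
# rim & handle points
h=L[ok&(p.max(2)<60)&(x>.013)&(x<.06)&(abs(y)<.02)&(z<.03)&(z>-.05)]
if len(h):
    print("handle",len(h),h.mean(0),"pitch slope",np.polyfit(h[:,0],h[:,2],1)[0])
b=L[ok&(x>.04)&(x<.125)&(abs(y)<.045)&(z>-.02)&(z<.04)]
print("bowl",len(b),b.min(0),b.max(0),cv2.minEnclosingCircle(b[(b[:,2]<.008)&(b[:,2]>-.01)][:,:2].astype(np.float32)*1000))
E
python3 st.py
```

```text
13.0 [0.4068 0.3171 0.2741] [ 0.9895 -0.1446  0.0011 -0.0011] [-0.3374  0.4069 -1.4566]
handle 2921 [ 0.024   0.0007 -0.0287] pitch slope 0.650890581258798
bowl 21170 [ 0.04   -0.0292 -0.0175] [0.1094 0.03   0.0278] ((77.4343032836914, 0.4052172899246216), 34.55854034423828)
```

Call:
move_arm(
  motion=[
    [1,0.004,-0.012,0,0],
    [1,0.014,-0.04,0,0],
    [1,0.027,-0.078,0,0],
    [1,0.041,-0.12,0,0],
    [1,0.056,-0.162,0,0],
    [1,0.07,-0.204,0,0],
    [1,0.085,-0.247,0,0],
    [1,0.1,-0.29,0,0],
    [1,0.115,-0.333,0,0],
    [1,0.129,-0.376,0,0],
    [1,0.143,-0.415,0,0],
    [1,0.155,-0.45,0,0],
  ],
)

```text
clock: 14.25
position: [0.56, -0.1362, 0.27]
eef_rot: [0.989, -0.145, -0.002, 0.0]
ft_force: [0.1, -0.3, -0.7]
finger_gap: 0.0104
gripper_force: 62.2
```

Call:
move_arm(
  motion=[
    [1,0.009,-0.027,0,0],
    [1,0.016,-0.047,0,0],
    [1,0.02,-0.058,0,0],
    [1,0.022,-0.064,0,0],
    [1,0.022,-0.064,-0.01,0],
    [1,0.022,-0.064,-0.025,0],
    [1,0.022,-0.064,-0.04,0],
    [1,0.022,-0.064,-0.05,0],
    [1,0.022,-0.064,-0.05,0],
    [1,0.022,-0.064,-0.05,0],
  ],
)

```text
clock: 15.25
position: [0.5829, -0.1968, 0.2217]
eef_rot: [0.99, -0.144, -0.0, -0.0]
ft_force: [-0.0, 0.7, -0.4]
finger_gap: 0.011
gripper_force: 62.2
```

```bash
python3 st.py; python3 - <<'E'
from workcell import viewer
from h import *
np.set_printoptions(precision=4,suppress=True)
w=load("w3.npz")
a=w["pixels"][...,::-1]
c=viewer.camera("scene");np.savez("scene4.npz",**c)
X=cloud(c);x,y,z=X.transpose(2,0,1);ok=c["depth"]>0
m=ok&(z>.1)&(z<.12)&(x>.6)&(x<.75)&(y<-.16)&(y>-.29);Q=X[m];print("tall rim scene",len(Q),cv2.minEnclosingCircle(Q[:,:2].astype(np.float32)*1000))
X=cloud(w);x,y,z=X.transpose(2,0,1);ok=w["depth"]>0
m=ok&(z>.1)&(z<.12)&(x>.6)&(x<.75)&(y<-.16)&(y>-.29);Q=X[m];print("tall rim wrist",len(Q),Q.min(0),Q.max(0))
k=c["pixels"][130:290,120:270,::-1]
cv2.imwrite("pics/c5.png",np.hstack([cv2.resize(a,(400,300)),cv2.resize(k,(394,420))[:300] if 0 else cv2.resize(k,(281,300))]))
E
```

```text
15.25 [ 0.5829 -0.1968  0.2217] [ 0.9895 -0.1443 -0.0005 -0.0001] [-0.005   0.718  -0.3666]
handle 2893 [ 0.0242  0.0007 -0.0284] pitch slope 0.6401291414503982
bowl 21149 [ 0.0401 -0.0293 -0.0174] [0.1094 0.0303 0.0274] ((77.63126373291016, 1.0099433660507202), 34.455020904541016)
tall rim scene 187 ((665.1940307617188, -219.8814239501953), 35.43379211425781)Traceback (most recent call last):
  File "<stdin>", line 10, in <module>
    return umr_minimum(a, axis, None, out, keepdims, initial, where)
ValueError: zero-size array to reduction operation minimum which has no identity
```

```bash
cat > fit.py <<'E'
from h import *
from scipy.optimize import least_squares
np.set_printoptions(precision=4,suppress=True)
def circ(Q,r=None):
    f=(lambda p:np.hypot(Q[:,0]-p[0],Q[:,1]-p[1])-(r or p[2]))
    s=least_squares(f,[*Q[:,:2].mean(0),.03],loss="soft_l1",f_scale=.001);return s.x,len(Q)
def rim(c,z0,x0,y0,r,R=.05):
    "rim pixels: outer boundary of points near height z0, ray-cast onto z0"
    X=cloud(c);ok=c["depth"]>0
    m=ok&(X[...,2]>z0-.006)&(X[...,2]<z0+.006)&(np.hypot(X[...,0]-x0,X[...,1]-y0)<R)
    v,u=np.nonzero(m);G=ray(c,np.c_[u,v],z0)
    d=np.hypot(G[:,0]-x0,G[:,1]-y0);G=G[(d>r-.006)&(d<r+.006)]
    return circ(G,r-.001)
E
python3 - <<'E'
from fit import *
c=load("scene4.npz")
for f in("scene3.npz","scene4.npz"): print(f,"cup",rim(load(f),.111,.665,-.221,.034))
print("top0 cup before",rim(load("top0.npz"),.111,.546,-.2225,.034),"scene0",rim(load("scene0.npz"),.111,.546,-.2225,.034))
print("strainer scene",rim(c,.2235,.6645,-.2208,.03))
w=load("w3.npz");print("strainer wrist",rim(w,.2235,.6645,-.2208,.03))
X=cloud(w);ok=w["depth"]>0
b=X[ok&(X[...,2]>.185)&(X[...,2]<.203)&(np.hypot(X[...,0]-.6645,X[...,1]+.2208)<.026)]
print("bottom",len(b),np.median(b,0),cv2.minEnclosingCircle(b[:,:2].astype(np.float32)*1000))
A=np.c_[b[:,:2]-b[:,:2].mean(0),np.ones(len(b))];print("plane",np.linalg.lstsq(A,b[:,2],rcond=None)[0])
a=w["pixels"][...,::-1];k=c["pixels"][130:290,120:270,::-1]
cv2.imwrite("pics/c5.png",np.hstack([cv2.resize(a,(400,420)),cv2.resize(k,(394,420))]))
E
```

```text
scene3.npz cup (array([ 0.6653, -0.2188,  0.03  ]), 122)
scene4.npz cup (array([ 0.6653, -0.2188,  0.03  ]), 124)
top0 cup before (array([ 0.5463, -0.2221,  0.03  ]), 97) scene0 (array([ 0.5482, -0.2215,  0.03  ]), 108)
strainer scene (array([ 0.6644, -0.2185,  0.03  ]), 108)
strainer wrist (array([ 0.6627, -0.221 ,  0.03  ]), 4198)
bottom 9137 [ 0.6635 -0.2215  0.1967] ((662.5397338867188, -221.1552276611328), 22.549869537353516)
plane [ 0.006  -0.0012  0.1973]
```

View pics/c5.png

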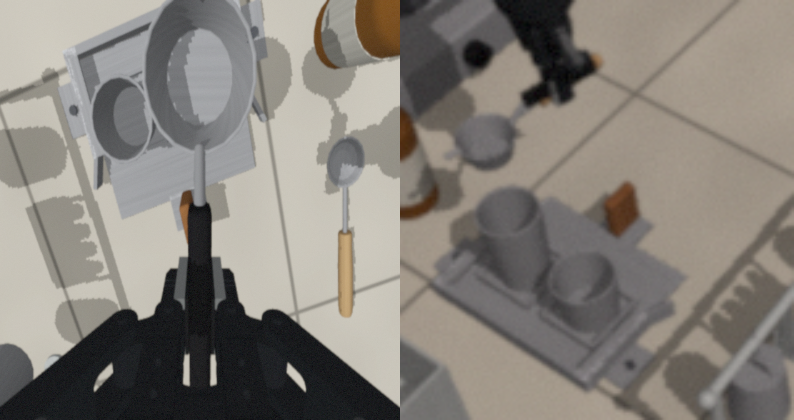

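The left panel shows the strainer held in line with the tall cup. In the right panel it hangs over the cup, level, and the tray is home with both cups standing. By the scene camera the offset from the cup is about 1 mm, so I'm descending.

Call:
move_arm(
  motion=[
    [1,0.001,0,-0.003,0],
    [1,0.001,0,-0.01,0],
    [1,0.001,0,-0.02,0],
    [1,0.001,0,-0.03,0],
    [1,0.001,0,-0.04,0],
    [1,0.001,0,-0.05,0],
    [1,0.001,0,-0.059,0],
    [1,0.001,0,-0.066,0],
    [1,0.001,0,-0.069,0],
    [1,0.001,0,-0.069,0],
    [1,0.001,0,-0.069,0],
    [1,0.001,0,-0.069,0],
  ],
)

```text
clock: 16.55
position: [0.5846, -0.1975, 0.154]
eef_rot: [0.989, -0.145, 0.001, 0.0]
ft_force: [0.2, 0.1, -0.9]
finger_gap: 0.0108
gripper_force: 62.2
```

```bash
python3 - <<'E'
from workcell import ctrl,viewer
from fit import *
s=ctrl.sense();w=wrist(viewer.camera("wrist"),s);c=viewer.camera("scene");print(s["clock"],s["position"],s["eef_rot"],s["ft_force"],s["qvel"])
zt=s["position"][2]-.026;print("bottom by tcp",zt)
print("cup",rim(c,.111,.665,-.2188,.034),"strainer scene",rim(c,zt+.028,.665,-.2188,.03),"wrist",rim(w,zt+.028,.6645,-.2208,.03))
X=cloud(w);ok=w["depth"]>0
b=X[ok&(abs(X[...,2]-zt)<.01)&(np.hypot(X[...,0]-.664,X[...,1]+.221)<.018)]
A=np.c_[b[:,:2]-b[:,:2].mean(0),np.ones(len(b))];print("plane",np.linalg.lstsq(A,b[:,2],rcond=None)[0])
k=c["pixels"][150:270,120:240,::-1];cv2.imwrite("pics/c6.png",cv2.resize(k,(600,600),interpolation=cv2.INTER_CUBIC))
E
```

```text
16.55 [ 0.5846 -0.1975  0.154 ] [ 0.9895 -0.1446  0.0006  0.0001] [ 0.2353  0.0699 -0.8858] [-0.0011 -0.003   0.0016 -0.0003 -0.0001 -0.0008]
bottom by tcp 0.1280010529387061
cup (array([ 0.6649, -0.2192,  0.03  ]), 86) strainer scene (array([ 0.6656, -0.2183,  0.03  ]), 94) wrist (array([ 0.6639, -0.2217,  0.03  ]), 4367)
plane [-0.0025 -0.0021  0.129 ]
```

View pics/c6.png

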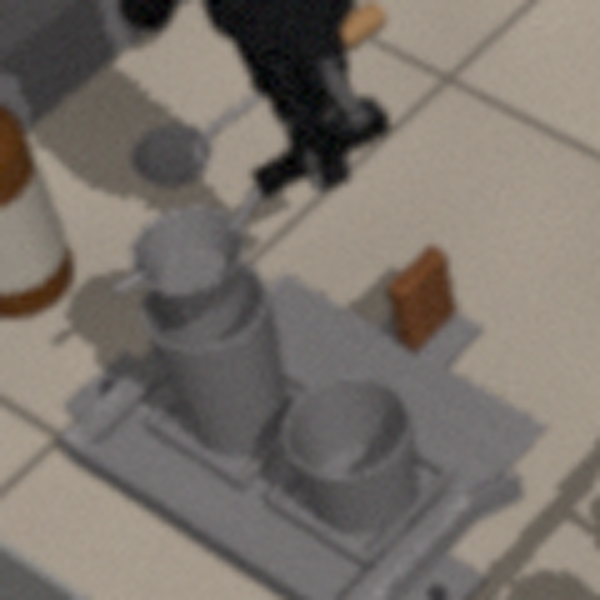

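The strainer hangs level over the tall cup's mouth at (185,260), centred within 1 mm and about 17 mm above the rim. Lowering 2 mm and settling.

Call:
move_arm(
  motion=[
    [1,0,0,-0.001,0],
    [1,0,0,-0.002,0],
    [1,0,0,-0.002,0],
    [1,0,0,-0.002,0],
    [1,0,0,-0.002,0],
    [1,0,0,-0.002,0],
    [1,0,0,-0.002,0],
    [1,0,0,-0.002,0],
  ],
)

```text
clock: 17.45
position: [0.5841, -0.1973, 0.1513]
eef_rot: [0.989, -0.145, -0.0, -0.0]
ft_force: [0.2, 0.5, -0.7]
finger_gap: 0.011
gripper_force: 62.2
```

```bash
python3 -c "
from workcell import ctrl
s=ctrl.sense();print(s['position'],s['ft_force'],s['finger_gap'],abs(s['qvel']).max());print(ctrl.sign_off())"
```

```text
[ 0.58414396 -0.19731932  0.15128033] [ 0.17214616  0.53681895 -0.69277286] 0.011015182312956907 0.0014601641450788694
the job is handed in; nothing more can be done
None
```

I handed the job in at about 17.5 s: the tray is pushed home against the dock's stop with both cups standing, and the strainer is held still and level about 15 mm above the taller cup's rim, centred within roughly 1–2 mm by the cameras.

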